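Hold a moulding offcut square on the stop-board

TASK

On the stop-board, swing the metal stop arm out from the fence until it snaps into its end detent, then bring the stepped offcut of frame moulding into the corner: its tall back flush along the fence, its end against the stop arm, flat on the board. Finish while holding it there: with the gripper in the step, push firmly on a diagonal, at least as hard towards the fence as down on the board, and end the program still pushing, without letting go. Leave the other things lying where they are.

Things in the scene. Friction and masses are not known exactly. Their poses are not given: they have to be found in the camera images.
- jig: stop-board fixed to the table, mm: dark wooden bed, x -145 to 125, y -200 to 200, top at z = 18, with a wooden fence along its far edge. Origin on the table under it; x points to the fence, y left along the fence, z up. Fence: 30 thick, as long as the bed, top at z = 40; its near face, against which work is pressed, is the plane x = 85
- stop_arm (a joint): hinge of the metal stop arm, rad. 0: folded along the near side of the fence, pointing to -y of the board; it swings clockwise seen from above; 1.571: square out to -x, at a hard stop. There a sprung ball in the bed snaps into a groove under the arm: it resists from about 1.40 to 1.52 (some 5 N at the post), then draws the arm in; seated above 1.53. Elsewhere it stays where it is left
- stop_arm_hinge (a point): hinge axis at the height of the arm's top (z = 34), at x = 74.5, y = 130 of the board. The arm is 20 wide (10 either side of the axis line), 15 high (1 to 16 above the bed) and reaches 108 from the axis. Swung out, its side that looks to -y lies at y = 120 of the board
- stop_arm_post (a point): centre of the top of the round steel post that stands on the arm, 95 from the hinge axis: diameter 14, 42 high above the arm, its top 76 over the table. Pinch or push it to swing the arm
- moulding: workpiece: wooden offcut 56 (x) x 120 (y), 0.1 to 0.16 kg, loose on the bed, yaw within 0.35 rad of the board's. Step profile, the same all along y: near part, x -28 to 2, a ledge 14 high; back part, x 2 to 28, 30 high. Origin: centre of its underside; x towards the tall back, y along its length, z up
- moulding_back (a point): middle of the lower edge of the offcut's tall back face (x = 28, z = 0 of the offcut)
- moulding_end (a point): middle of the lower edge of the offcut's left end face (y = 60, z = 0 of the offcut)
- bed: the bed of the stop-board, same frame as jig. Wood drags on it (friction about 0.5 to 0.75), which takes up part of a push towards the fence
- fence: the fence of the stop-board, same frame as jig
- marker_a: felt marker, white with a black cap, 130 long, 16 thick, lying on the table; origin under its middle. To be left alone
- marker_b: felt marker, black with a grey cap, 130 long, 16 thick, lying on the table; origin under its middle. To be left alone
- eraser: white eraser 22 x 45 x 12 lying on the near left corner of the bed; origin under its middle. To be left alone
- sharpener: small metal pencil sharpener 25 x 16 x 12 on the far right corner of the bed; origin under its middle. To be left alone
- tape: roll of masking tape lying flat, 100 across, 24 high; origin under its middle. To be left alone
- paint_jar: closed jar, 64 across, 85 high; origin under its middle. To be left alone
- strip: plain flat wooden strip without a step, 20 x 160 x 12, on the table; origin under its middle. To be left alone
- brush_pot: grey pot with brushes, 76 across, 195 high over all, origin under its middle. To be left alone
There are look-alikes about, which are no part of the job. There is more than one size of the moulding; the job needs the largest.

How it is judged:
By the outcome, as a careful person would: the job done as asked, in the order asked, and still so for the second after the job is handed in, while the arm keeps its last pose, push and grip.
It also fails if it takes over 58 s, if anything falls off the work surface, if the arm or the gripper's body presses on something with over 40 N, if the wrist force passes 120 N, or if a joint passes its speed limit or range.

ROBOT

A 7-joint arm with a two-finger parallel gripper is mounted at the origin on the work surface. World frame = base frame: x ahead of the robot, y to its left, z up, the work surface at z = 0. Lengths are in mm, angles in rad, forces in N, time in s.
With the tool pointing down it reaches from about 400 to 875 mm from the base axis. Payload 4.4 kg.
Tool frame: the origin (TCP) lies midway between the tips of the shut fingers; the grasp point (between the pads) lies 19 mm behind it; z points along the fingers, y is the direction in which the jaws open and shut (so a half turn about z gives the same grasp; the last joint's range is limited). The gripper opens to 85 mm and grips with 20 to 120 N. Pads are 22 mm wide; open, the fingers measure 114 mm over their backs; the gripper's body (76 mm by 85 mm) begins 54 mm behind the grasp point. The pads swing forward as they close: fully open they stand 13 mm farther back than shut.
Start: joints at [1.17, 0.628, 0.038, 1.517, -0.027, 0.996, -0.02], TCP at [213.605, -613.914, 231.313] pointing down, gripper open.
Joint ranges: [-3.06, 3.06], [-0.37, 2.12], [-1.25, 1.32], [0.18, 2.47], [-1.1, 4.24], [0.23, 1.98], [-2.94, 2.94]. Speed limits (rad/s): [2.57, 2.57, 3.14, 3.14, 3.14, 3.14, 3.14].

INTERFACE

Orientations are given as [roll, pitch, yaw] about the fixed x, y, z axes, in that order (R = Rz(yaw) Ry(pitch) Rx(roll)).
In Python, from cell import * gives the robot as it stands. The module is installed in compiled form; this text tells all that it offers.
- The arm moves only by the tool move_arm, never from a script. Its argument "series" is a list of rows, each a list of 2 entries, a list of its own where there are three numbers: the shift along the tool's x, y, z in m, then the turn about the tool's z in rad. In form: [[[x, y, z], yaw], ...]. A call has 1 to 5 rows; each row is the pose to reach, as a shift and turn from the pose measured when the call began, along the tool's axes at that moment; what a row does not reach only later rows make up. A row lasts 1/8 s, in which the tool goes at most 62.5 mm and 10.7 degrees, less where a joint would pass 70% of its speed; a pose out of reach is approached as far as the arm can. A call with a gripper value outside its range is refused whole. "claw" is the opening, from 0 (shut) to 1 (fully open), set as the call begins (left out, the last holds). The fingers move at their own pace and stop on an object; the grip force is fixed at half the most. Time passes only in rows, so rows that repeat a pose let the fingers close. It gives the time, the measured TCP pose, the force and the opening at its end, in the units of the state.
- read_state(): the state, without advancing time (a new reading comes with each control period).
- get_image(name): name is "scene" or "top" or "wrist"; returns the picture (384x512x3 uint8, blue, green, red); there is no depth.
- camera_model(name): a dict with "fov_y" (degrees; the focal length in pixels is half the picture's height over the tangent of half this angle, whatever the lens; pixels are square), "cx", "cy" (the principal point, pixels), "pose" (4x4, takes a point from camera to world coordinates); the wrist camera has in their place "tool_from_camera" (4x4, takes a point from camera to tool coordinates, whose origin is the TCP and whose axes are the flange's). Camera axes: x right, y down, z forward; pixel columns grow to the right and rows downward; lengths in mm; the calibration is good to about 2 mm. A picture is of the moment at which its call begins: read the wrist's pose just before it. camera_model takes no time and is no camera call.
- finish_job(): hands the job in, once; it reports no verdict.
The state is a dict: "clock": time; "qpos": joint angles; "qd": joint speeds; "tau": joint torques, N m; "eef_pos": TCP position; "tool_rot": TCP orientation; "force": force on the tool from outside, world axes, zero at the start; "torque": the same for the moment, N m; "width": finger opening in mm.
Only numpy, scipy, OpenCV 4.12 (cv2) and the standard library are available. Lean on these libraries where they do the work, as an engineer would, in place of code of your own. Each camera call takes 0.05 s, during which the arm holds its last target. There are 200 camera calls.

## Working session

There is one attempt and no reset: what is moved stays moved. The work goes in short steps, Python scripts to look and compute and a tool call to move; the robot and the scene stay as the last step left them, time stands still between calls to the robot, and variables do not carry over. Pictures are saved under pics/ and viewed, about 8 in all and at most 12, crops included, and the job is handed in when it is done.

Besides the shell and the picture viewer there is one more tool, called after "Request:" in YAML: its name, and indented under it one key for each argument. move_arm: Moves the arm, as the interface text tells. Its arguments: {"type":"object","properties":{"series":{"type":"array"},"claw":{"type":"number"}},"required":["series"]}

```bash
mkdir -p pics; python3 - <<'E'
from cell import *
import cv2,numpy as np
np.set_printoptions(precision=4,suppress=True)
s=read_state();print({k:s[k] for k in('clock','eef_pos','tool_rot','force','width')})
for n in('scene','top'):
    cv2.imwrite(f'pics/{n}0.png',get_image(n))
for n in('scene','top','wrist'):
    print(n,camera_model(n))
E
```

```text
{'clock': 0.0, 'eef_pos': array([ 213.4278, -613.2954,  230.3734]), 'tool_rot': array([-3.1397,  0.    ,  0.3348]), 'force': array([-0.4159, -0.5147,  1.5307]), 'width': 85.41207139662124}
scene {'fov_y': 42.911675512408436, 'cx': 254.43306430786154, 'cy': 195.40851783087678, 'pose': array([[  -0.1783,    0.848 ,   -0.4991, 1394.3013],
       [   0.984 ,    0.1547,   -0.0887,  102.7771],
       [   0.002 ,   -0.5069,   -0.862 , 1563.0691],
       [   0.    ,    0.    ,    0.    ,    1.    ]])}
top {'fov_y': 48.10440834423535, 'cx': 257.5051690427661, 'cy': 193.14375382988936, 'pose': array([[  -0.0236,   -0.9815,    0.1901,  300.489 ],
       [  -0.9997,    0.0252,    0.006 ,  -39.4521],
       [  -0.0107,   -0.1899,   -0.9817, 1203.6949],
       [   0.    ,    0.    ,    0.    ,    1.    ]])}
wrist {'fov_y': 58.34372145808405, 'cx': 254.7177096246702, 'cy': 193.01415671394332, 'tool_from_camera': array([[  -0.0001,   -0.963 ,   -0.2695,   69.4528],
       [   1.    ,   -0.0003,    0.0005,   -0.0864],
       [  -0.0005,   -0.2695,    0.963 , -143.0027],
       [   0.    ,    0.    ,    0.    ,    1.    ]])}
```

View pics/top0.png

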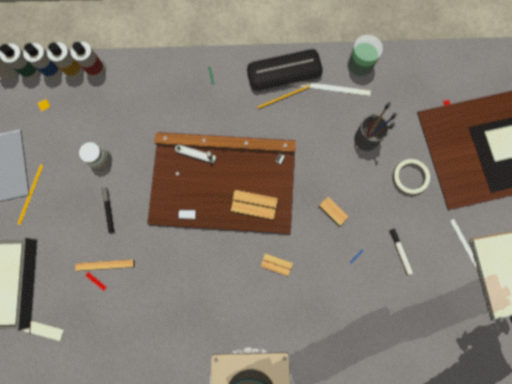

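View pics/scene0.png

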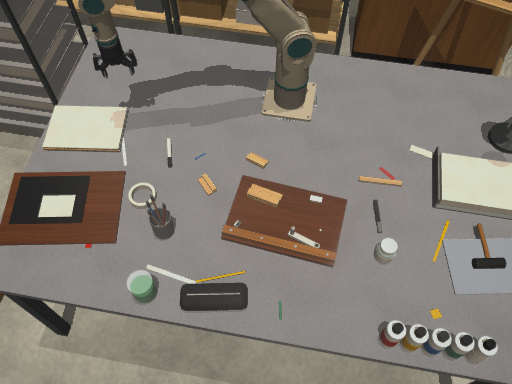

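Candidates for the moulding in the top picture are the piece on the bed (254,205), a small one at (277,265), another at (334,211), and the flat strip at (104,265). I choose the one on the bed because it is the largest. The stop arm runs from the hinge at about (180,150) to the post at about (211,157). I'll check this in a crop.

```bash
cat > h.py <<'E'
from cell import *
import cv2,numpy as np
from scipy.spatial.transform import Rotation as Ro
np.set_printoptions(precision=3,suppress=True)
def pose(n):
    m=camera_model(n)
    if n=='wrist':
        s=read_state();T=np.eye(4);T[:3,:3]=Ro.from_euler('xyz',s['tool_rot']).as_matrix();T[:3,3]=s['eef_pos']
        return m,T@m['tool_from_camera']
    return m,m['pose']
def unproj(mp,uv,z):
    m,P=mp;f=192/np.tan(np.radians(m['fov_y']/2))
    d=P[:3,:3]@np.array([(uv[0]-m['cx'])/f,(uv[1]-m['cy'])/f,1]);return (P[:3,3]+d*(z-P[2,3])/d[2])[:3]
def proj(mp,X):
    m,P=mp;f=192/np.tan(np.radians(m['fov_y']/2))
    c=P[:3,:3].T@(np.array(X)-P[:3,3]);return np.array([f*c[0]/c[2]+m['cx'],f*c[1]/c[2]+m['cy']])
E
python3 - <<'E'
from h import *
im=cv2.imread('pics/top0.png')
cv2.imwrite('pics/crop0.png',cv2.resize(im[125:240,140:305],None,fx=4.8,fy=4.8,interpolation=cv2.INTER_CUBIC))
E
```

```text
(no output)
```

View pics/crop0.png

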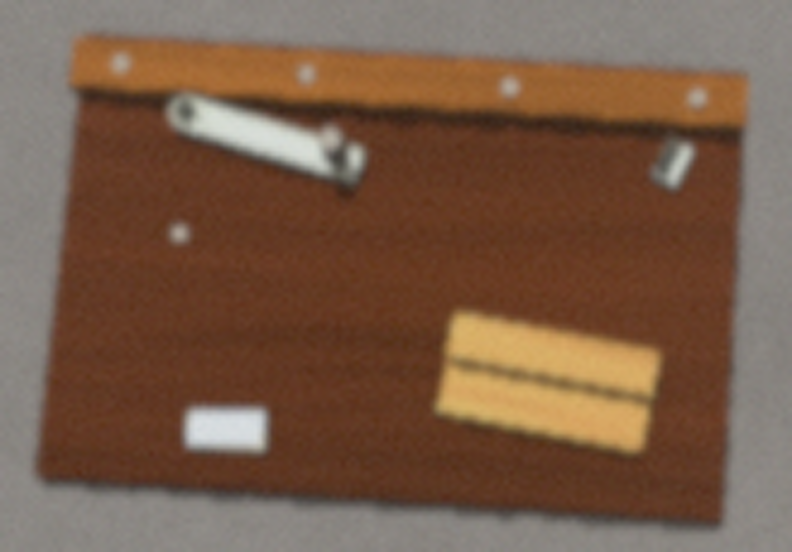

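```bash
python3 - <<'E'
from h import *
mp=pose('top')
u=lambda x,y,z:unproj(mp,(140+(x+.5)/4.8-.5,125+(y+.5)/4.8-.5),z)
src=[];dst=[]
for p,q in {(40,480,18):(-145,200),(720,523,18):(-145,-200),(75,38,40):(115,200),(748,73,40):(115,-200),(72,88,40):(85,200),(746,128,40):(85,-200),(182,110,34):(74.5,130)}.items():
    src.append(q);dst.append(u(*p)[:2])
src=np.array(src,float);dst=np.array(dst)
a=src-src.mean(0);b=dst-dst.mean(0)
th=np.arctan2((a[:,0]*b[:,1]-a[:,1]*b[:,0]).sum(),(a*b).sum());R=np.array([[np.cos(th),-np.sin(th)],[np.sin(th),np.cos(th)]])
t=dst.mean(0)-R@src.mean(0);print('jig',t,th);print(dst-(src@R.T+t))
J=lambda w:R.T@(w[:2]-t)
print('post',u(328,133,76),J(u(328,133,76)),'tip',J(u(355,165,34)),'hinge',J(u(182,110,34)))
for c in((452,312,48),(660,350,48),(645,452,32),(437,412,32)): w=u(*c);print('m',w[:2],J(w))
print('eraser',J(u(225,430,30)),'sharp',J(u(675,163,30)))
for q in((255,205),):pass
E
```

```text
jig [576.871  65.643] -0.08665140833484233
[[-0.761 -3.445]
 [-0.694  3.146]
 [-0.148 -0.987]
 [ 2.095  0.679]
 [-1.071 -2.48 ]
 [-1.509  0.603]
 [ 2.088  2.483]]
post [635.55  99.76  76.  ] [55.507 39.067] tip [49.025 27.827] hinge [ 76.366 132.654]
m [535.824  32.48 ] [-38.023 -36.59 ]
m [510.727 -85.558] [ -52.81  -156.358]
m [454.664 -75.725] [-109.514 -151.413]
m [480.756  42.856] [-93.782 -31.019]
eraser [-111.393   90.035] sharp [  62.621 -159.512]
```

The crop shows the arm's hinge at (182,112), the post top at about (328,133), already swung about 0.2 rad, and the stepped moulding at (548,380). The long pieces elsewhere are smaller or plain, so the piece on the bed is the right one. I'll head for the post.

Request:
move_arm:
  series:
    - [[0.046, -0.039, 0], -0.16]
    - [[0.092, -0.078, 0], -0.32]
    - [[0.138, -0.117, 0], -0.48]
    - [[0.184, -0.156, 0], -0.64]
    - [[0.23, -0.195, 0], -0.8]
  claw: 1

```text
clock: 0.72
eef_pos: [367.2, -351.8, 230.7]
tool_rot: [-3.14, -0.001, 1.14]
force: [0.4, -0.3, -0.4]
width: 85.4
```

Request:
move_arm:
  series:
    - [[0.061, 0.006, 0], -0.07]
    - [[0.122, 0.013, 0], -0.14]
    - [[0.183, 0.019, 0], -0.21]
    - [[0.244, 0.026, 0], -0.28]
    - [[0.305, 0.032, 0], -0.344]

```text
clock: 1.35
eef_pos: [524.4, -86.4, 230.9]
tool_rot: [-3.141, -0.001, 1.486]
force: [0.7, -0.5, 1.5]
width: 85.5
```

Request:
move_arm:
  series:
    - [[0.05, 0.021, 0], 0]
    - [[0.1, 0.042, 0], 0]
    - [[0.152, 0.063, 0], 0]
    - [[0.152, 0.063, 0], 0]

```text
clock: 1.85
eef_pos: [600.8, 66.2, 230.6]
tool_rot: [-3.141, -0.006, 1.494]
force: [-0.2, -0.5, -0.3]
width: 85.5
```

```bash
python3 - <<'E'
from h import *
mp=pose('wrist');np.save('w1.npy',mp[1]);print(read_state()['eef_pos'],read_state()['clock'])
im=get_image('wrist');cv2.imwrite('pics/w1.png',cv2.resize(im,None,fx=1.5,fy=1.5,interpolation=cv2.INTER_CUBIC))
E
```

```text
[600.82   66.249 230.634] 1.85
```

View pics/w1.png

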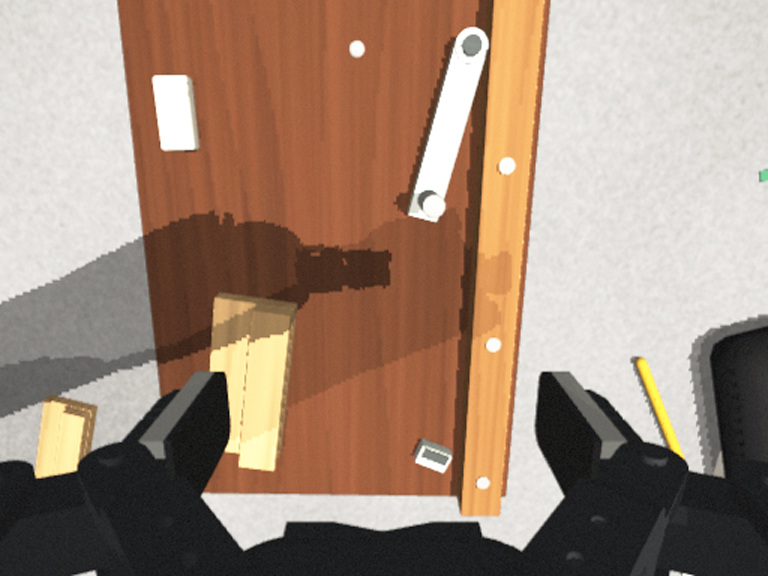

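```bash
python3 - <<'E'
from h import *
mp=(camera_model('wrist'),np.load('w1.npy'))
u=lambda x,y,z:unproj(mp,((x+.5)/1.5-.5,(y+.5)/1.5-.5),z)[:2]
a,b=u(497,3,40),u(461,515,40);c,d=u(119,3,18),u(160,390,18)
print('fence near',a,b,np.arctan2(-(a-b)[0],(a-b)[1]),'bed near',c,d,np.arctan2(-(c-d)[0],(c-d)[1]))
h=u(472,44,34);p=u(433,204,76);print('hinge',h,'post',p,np.linalg.norm(h-p))
th=np.arctan2(-(a-b)[0],(a-b)[1])
for th in (th,-.087):
    R=np.array([[np.cos(th),-np.sin(th)],[np.sin(th),np.cos(th)]])
    t=h-R@[74.5,130];J=lambda w:R.T@(w-t)
    print(th,'jig',t,'fence',J(a),J(b),'post',J(p),'bed',J(c),J(d),'mould end tall near',J(u(275,470,48)),J(u(240,465,48)),'end bottom',J(u(213,296,18)),J(u(298,303,18)))
E
```

```text
fence near [679.958 210.153] [ 646.166 -139.7  ] -0.0962924342009108 bed near [450.78  233.222] [425.948 -28.854] -0.09447056825680464
hinge [665.796 190.354] post [633.66  101.016] 94.9419795128692
-0.0962924342009108 jig [579.143  68.119] fence [ 86.693 151.069] [  86.693 -200.412] post [51.102 37.986] bed [-143.641  151.996] [-143.162 -111.253] mould end tall near [ -51.967 -158.172] [ -77.111 -154.511] end bottom [-98.1   -36.431] [-37.206 -40.508]
-0.087 jig [580.282  67.319] fence [ 86.888 150.954] [  83.622 -200.511] post [50.248 38.208] bed [-143.428  154.022] [-145.394 -109.22 ] mould end tall near [ -54.64  -156.985] [ -79.748 -153.089] end bottom [-99.639 -34.82 ] [-38.786 -39.462]
```

Hinge is at (666,190) and post at (634,101), which are 94.9 apart as expected. The board is at (579.5,67.5) with yaw -0.094. Next I go down over the post.

Request:
move_arm:
  series:
    - [[0.037, 0.03, 0], 0.015]
    - [[0.037, 0.03, 0.06], 0.015]
    - [[0.037, 0.03, 0.12], 0.015]
    - [[0.037, 0.03, 0.182], 0.015]
    - [[0.037, 0.03, 0.182], 0.015]

```text
clock: 2.52
eef_pos: [627.3, 94.1, 43.1]
tool_rot: [-3.128, 0.003, 1.474]
force: [-0.4, -0.4, -0.5]
width: 85.9
```

Request:
move_arm:
  series:
    - [[0, 0, 0], 0]
    - [[0, 0, 0], 0]
    - [[0, 0, 0], 0]
    - [[0, 0, 0], 0]
    - [[0, 0, 0], 0]
  claw: 0

```text
clock: 3.15
eef_pos: [628.5, 94.3, 44.8]
tool_rot: [-3.13, 0.002, 1.474]
force: [-1.2, -0.8, 6.9]
width: 12.1
```

Request:
move_arm:
  series:
    - [[0.0045, -0.013, 0], 0]
    - [[0.011, -0.026, 0], 0]
    - [[0.019, -0.0375, 0], 0]
    - [[0.029, -0.0475, 0], 0]
    - [[0.037, -0.0535, 0], 0]

```text
clock: 3.78
eef_pos: [576.7, 137.4, 45.1]
tool_rot: [-3.128, 0.003, 1.476]
force: [0.5, -2.0, -3.5]
width: 11.4
```

Request:
move_arm:
  series:
    - [[0.015, -0.0075, 0], 0]
    - [[0.0285, -0.012, 0], 0]
    - [[0.04, -0.0145, 0], 0]
    - [[0.052, -0.0155, 0], 0]
    - [[0.058, -0.0155, 0], 0]

```text
clock: 4.4
eef_pos: [565.7, 181.1, 45.2]
tool_rot: [-3.123, 0.026, 1.469]
force: [-4.1, -33.8, 16.9]
width: -0.2
```

```bash
python3 - <<'E'
from h import *
mp=pose('wrist');np.save('w2.npy',mp[1]);s=read_state();print(s['eef_pos'],s['clock'],s['force'])
im=get_image('wrist');cv2.imwrite('pics/w2.png',cv2.resize(im,None,fx=1.5,fy=1.5,interpolation=cv2.INTER_CUBIC))
E
```

```text
[565.676 181.121  45.156] 4.4 [ -4.119 -33.806  16.903]
```

View pics/w2.png

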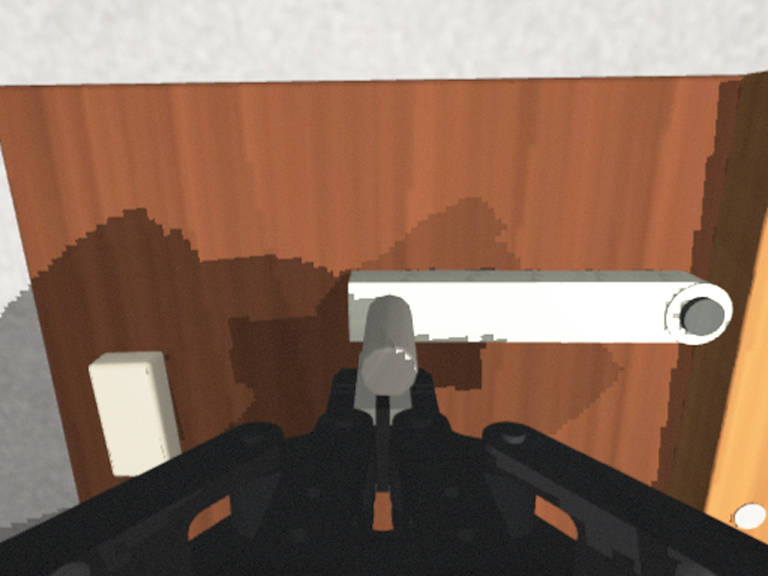

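```bash
python3 - <<'E'
from h import *
mp=(camera_model('wrist'),np.load('w2.npy'))
u=lambda x,y,z:unproj(mp,((x+.5)/1.5-.5,(y+.5)/1.5-.5),z)[:2]
f=lambda a,b:np.arctan2((b-a)[1],(b-a)[0])
print('edge near',f(u(365,341.5,34),u(640,343,34)),'far',f(u(355,282,34),u(650,283,34)),'axis',f(u(349,311.5,34),u(701,314,34)))
print('hinge',u(701,314,34),'bed end',f(u(5,85,18),u(700,76,18)),'fence',f(u(707,510,40),u(765,240,40))-np.pi/2)
E
```

```text
edge near -0.10105095502498297 far -0.10104941867723502 axis -0.10389618831817471
hinge [666.604 189.042] bed end -0.09237020577812634 fence -0.0952830762021386
```

Pixels: hinge (703,316), arm end (349,311), fingers shut and pushing the post at (390,365). The pinch slipped off, but the shut fingers kept pushing with 34 N. The arm now lies parallel to the board's x (-0.101 against -0.094), so it is seated. Next is the moulding.

Request:
move_arm:
  series:
    - [[-0.02, 0, 0], 0]
    - [[-0.06, -0.01, -0.04], 0.03]
    - [[-0.11, -0.02, -0.08], 0.06]
    - [[-0.16, -0.025, -0.1], 0.09]
    - [[-0.208, -0.031, -0.1], 0.122]

```text
clock: 5.08
eef_pos: [517.9, -20.6, 153.6]
tool_rot: [-3.132, 0.026, 1.346]
force: [0.8, 0.0, -0.6]
width: 0.3
```

Request:
move_arm:
  series:
    - [[0, 0, 0], 0]
    - [[0, 0, 0], 0]
    - [[0, 0, 0], 0]
    - [[0, 0, 0], 0]
    - [[0, 0, 0], 0]
  claw: 0.7

```text
clock: 5.7
eef_pos: [517.9, -19.7, 153.4]
tool_rot: [-3.132, 0.025, 1.347]
force: [0.7, -0.8, -0.6]
width: 59.8
```

```bash
python3 - <<'E'
from h import *
mp=pose('wrist');np.save('w3.npy',mp[1]);s=read_state();print(s['eef_pos'],s['tool_rot'],s['clock'],s['force'])
im=get_image('wrist');cv2.imwrite('pics/w3.png',cv2.resize(im,None,fx=1.5,fy=1.5,interpolation=cv2.INTER_CUBIC))
E
```

```text
[517.941 -19.74  153.42 ] [-3.132  0.025  1.347] 5.7 [ 0.667 -0.825 -0.584]
```

View pics/w3.png

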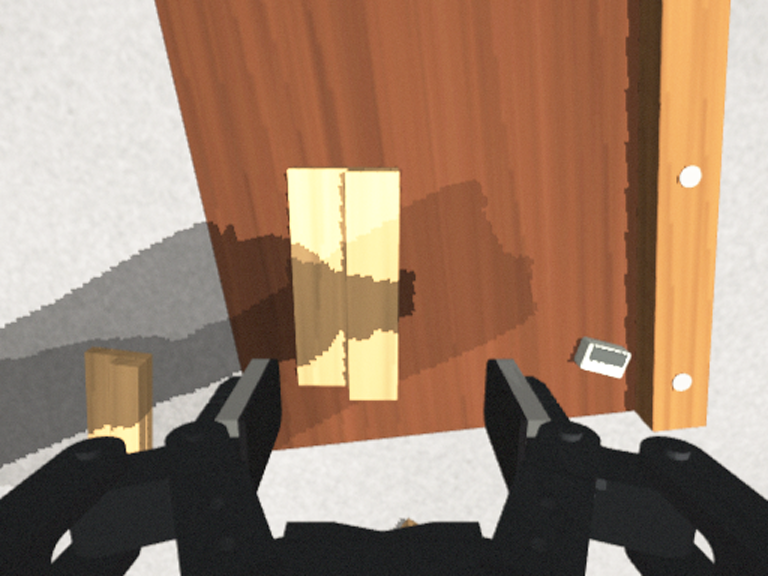

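```bash
python3 - <<'E'
from h import *
P=np.load('w3.npy');m=camera_model('wrist');mp=(m,P);T=P@np.linalg.inv(m['tool_from_camera'])
u=lambda x,y,z:unproj(mp,((x+.5)/1.5-.5,(y+.5)/1.5-.5),z)
c=[u(346,171,48),u(400,170,48),u(398,400,48),u(349,401,48)]
for w in c: print(w,T[:3,:3].T@(w-T[:3,3]))
w=np.mean(c,0);print('centre',w,T[:3,:3].T@(w-T[:3,3]))
E
```

```text
[513.54   37.317  48.   ] [ 57.332 -15.945 104.149]
[538.244  32.178  48.   ] [ 57.795   9.282 103.897]
[511.693 -85.1    48.   ] [-62.412   9.409 106.961]
[485.924 -79.983  48.   ] [-63.132 -16.852 107.229]
centre [512.35  -23.897  48.   ] [ -2.604  -3.526 105.559]
```

Request:
move_arm:
  series:
    - [[-0.003, -0.0035, 0.055], 0]
    - [[-0.003, -0.0035, 0.1], 0]
    - [[-0.003, -0.0035, 0.117], 0]
    - [[-0.003, -0.0035, 0.117], 0]

```text
clock: 6.25
eef_pos: [511.1, -24.6, 35.3]
tool_rot: [-3.129, 0.026, 1.348]
force: [0.2, 0.4, 0.4]
width: 60.1
```

Request:
move_arm:
  series:
    - [[0, 0, 0], 0]
    - [[0, 0, 0], 0]
    - [[0, 0, 0], 0]
    - [[0, 0, 0], 0]
  claw: 0

```text
clock: 6.75
eef_pos: [511.7, -24.5, 36.5]
tool_rot: [-3.131, 0.026, 1.347]
force: [-1.8, -0.2, 5.9]
width: 24.4
```

Request:
move_arm:
  series:
    - [[0, 0, -0.012], 0]
    - [[0.04, 0.02, -0.012], -0.03]
    - [[0.085, 0.041, -0.012], -0.07]
    - [[0.13, 0.063, -0.012], -0.11]
    - [[0.165, 0.08, -0.012], -0.13]

```text
clock: 7.38
eef_pos: [628.0, 121.1, 44.5]
tool_rot: [-3.129, 0.023, 1.479]
force: [0.6, 0.0, -1.6]
width: 24.5
```

```bash
python3 - <<'E'
from h import *
mp=pose('wrist');np.save('w4.npy',mp[1]);s=read_state();print(s['eef_pos'],s['tool_rot'],s['clock'],s['force'],s['width'])
im=get_image('wrist');cv2.imwrite('pics/w4.png',cv2.resize(im,None,fx=1.5,fy=1.5,interpolation=cv2.INTER_CUBIC))
E
```

```text
[627.952 121.133  44.515] [-3.129  0.023  1.479] 7.375 [ 0.564  0.022 -1.564] 24.520183448772578
```

View pics/w4.png

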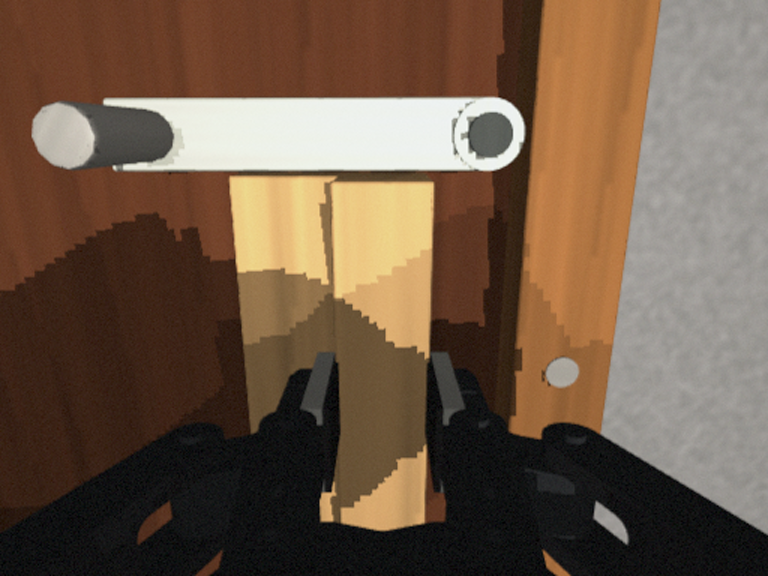

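The moulding is held at (383,350), its end at y≈180 is just short of the stop arm's edge (y≈172), and it is parallel to both. I'll lower it and nudge it against the stop.

Request:
move_arm:
  series:
    - [[0, 0, 0.005], 0]
    - [[0, 0, 0.009], 0]
    - [[0, 0, 0.009], 0]

```text
clock: 7.8
eef_pos: [628.8, 121.3, 36.6]
tool_rot: [-3.129, 0.025, 1.482]
force: [-0.7, 0.6, 5.1]
width: 24.3
```

Request:
move_arm:
  series:
    - [[0.002, 0, 0], 0]
    - [[0.004, 0, 0], 0]
    - [[0.006, 0, 0], 0]
    - [[0.006, 0, 0], 0]

```text
clock: 8.3
eef_pos: [628.5, 122.1, 36.6]
tool_rot: [-3.128, 0.032, 1.48]
force: [-2.9, -8.0, 5.4]
width: 24.4
```

Request:
move_arm:
  series:
    - [[0, 0, 0], 0]
    - [[0, 0, 0], 0]
    - [[0, 0, 0], 0]
  claw: 0.5

```text
clock: 8.68
eef_pos: [628.5, 123.1, 36.6]
tool_rot: [-3.128, 0.031, 1.481]
force: [-0.3, -0.4, -0.0]
width: 42.9
```

Request:
move_arm:
  series:
    - [[0, 0, -0.03], 0]
    - [[0, -0.017, -0.035], 0]
    - [[0, -0.035, -0.035], 0]
    - [[0, -0.035, -0.035], 0]

```text
clock: 9.18
eef_pos: [593.1, 128.2, 72.2]
tool_rot: [-3.127, 0.031, 1.482]
force: [0.6, -0.3, 0.3]
width: 42.4
```

Request:
move_arm:
  series:
    - [[0, 0, 0], 0]
    - [[0, 0, 0], 0]
    - [[0, 0, 0], 0]
    - [[0, 0, 0], 0]
  claw: 0

```text
clock: 9.68
eef_pos: [593.4, 128.1, 72.0]
tool_rot: [-3.127, 0.031, 1.482]
force: [-0.0, 0.6, -0.3]
width: 0.2
```

Request:
move_arm:
  series:
    - [[0, 0, 0.025], 0]
    - [[0, 0, 0.036], 0]
    - [[0, 0.01, 0.036], 0]
    - [[0, 0.02, 0.036], 0]
    - [[0, 0.03, 0.036], 0]

```text
clock: 10.3
eef_pos: [624.0, 124.5, 36.3]
tool_rot: [-3.128, 0.03, 1.482]
force: [-0.5, 0.6, 1.1]
width: -0.5
```

Request:
move_arm:
  series:
    - [[0, 0.003, 0], 0]
    - [[0, 0.006, 0], 0]
    - [[0, 0.009, 0], 0]
    - [[0, 0.009, 0], 0]

```text
clock: 10.8
eef_pos: [629.1, 123.9, 36.2]
tool_rot: [-3.12, 0.032, 1.483]
force: [-9.1, 1.0, 7.9]
width: -0.4
```

```bash
python3 - <<'E'
from h import *
mp=pose('wrist');np.save('w5.npy',mp[1])
im=get_image('wrist');cv2.imwrite('pics/w5.png',cv2.resize(im,None,fx=1.5,fy=1.5,interpolation=cv2.INTER_CUBIC))
E
```

```text
(no output)
```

View pics/w5.png

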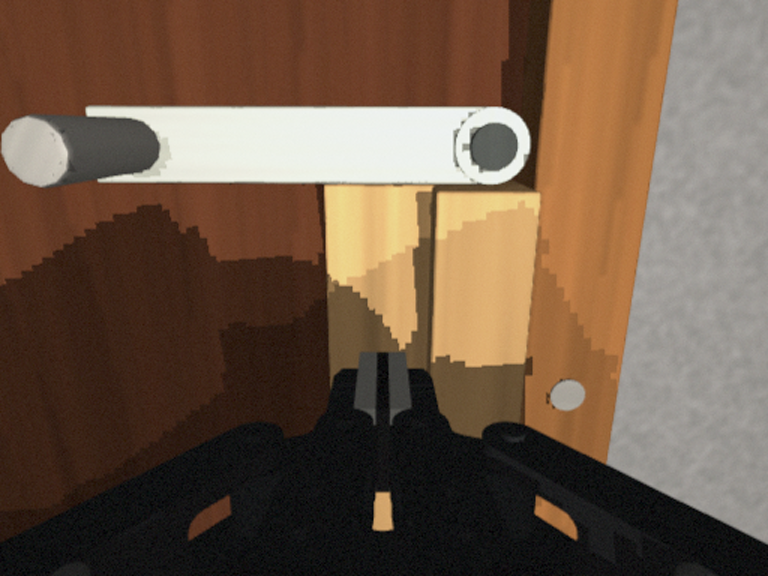

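```bash
python3 - <<'E'
from h import *
mp=(camera_model('wrist'),np.load('w5.npy'))
th=-.095;R=np.array([[np.cos(th),-np.sin(th)],[np.sin(th),np.cos(th)]])
u=lambda x,y,z:R.T@unproj(mp,((x+.5)/1.5-.5,(y+.5)/1.5-.5),z)[:2]
h=u(494,146,34)-[74.5,130];v=lambda *a:u(*a)-h
print('back top corner',v(540.5,192,48),'back lower',v(524,435,48),'fence far edge',v(675,30,40),v(608,455,40),'fence near edge',v(549,30,40),v(543,140,40))
print('tall end',v(437,191,48),v(530,193,48),'arm side',v(150,183.5,34),v(440,184.5,34),'ledge near edge',v(326,200,32),v(329,345,32))
E
```

```text
back top corner [ 84.027 119.641] back lower [86.052 50.954] fence far edge [114.336 157.045] [114.63   39.215] fence near edge [ 84.56  156.964] [ 85.638 131.743]
tall end [ 58.632 119.67 ] [ 81.483 119.376] arm side [-19.108 119.422] [ 60.57 119.8 ] ledge near edge [ 29.08  115.061] [28.814 71.013]
```

The moulding sits in the corner: its back is at x≈84–86 (fence 85) and its end at y≈119.6 (stop 119.6). I'll seat the tips on the ledge and then press diagonally.

Request:
move_arm:
  series:
    - [[0, -0.002, 0], 0]
    - [[0, -0.002, 0.003], 0]
    - [[0, -0.002, 0.006], 0]
    - [[0, -0.002, 0.006], 0]

```text
clock: 11.35
eef_pos: [627.8, 124.1, 32.2]
tool_rot: [-3.122, 0.032, 1.482]
force: [-4.2, -1.1, 14.0]
width: 0.4
```

Request:
move_arm:
  series:
    - [[0.001, 0.004, 0.002], 0]
    - [[0.001, 0.007, 0.002], 0]
    - [[0.001, 0.01, 0.002], 0]
    - [[0.001, 0.01, 0.002], 0]

```text
clock: 11.85
eef_pos: [628.6, 124.1, 32.0]
tool_rot: [-3.105, 0.037, 1.483]
force: [-24.2, -1.9, 33.2]
width: 0.2
```

Request:
move_arm:
  series:
    - [[0.001, 0.01, -0.001], 0]
    - [[0.001, 0.011, -0.003], 0]
    - [[0.001, 0.012, -0.003], 0]
    - [[0.001, 0.012, -0.003], 0]

```text
clock: 12.35
eef_pos: [628.6, 124.0, 32.4]
tool_rot: [-3.081, 0.043, 1.485]
force: [-22.5, 1.0, 11.4]
width: 0.0
```

Request:
move_arm:
  series:
    - [[0.003, 0.012, -0.003], 0]
    - [[0.004, 0.012, -0.003], 0]
    - [[0.004, 0.012, -0.003], 0]

```text
clock: 12.72
eef_pos: [628.2, 124.0, 32.7]
tool_rot: [-3.055, 0.054, 1.486]
force: [-23.2, -4.1, 14.9]
width: 0.0
```

```bash
python3 - <<'E'
from h import *
mp=pose('wrist');np.save('w6.npy',mp[1])
im=get_image('wrist');cv2.imwrite('pics/w6.png',cv2.resize(im,None,fx=1.5,fy=1.5,interpolation=cv2.INTER_CUBIC))
for i in range(6): get_image('top')
s=read_state();print(s['clock'],s['eef_pos'],s['tool_rot'],s['force'])
E
```

```text
13.075 [628.272 124.     32.737] [-3.055  0.054  1.486] [-24.175  -2.734  13.99 ]
```

View pics/w6.png

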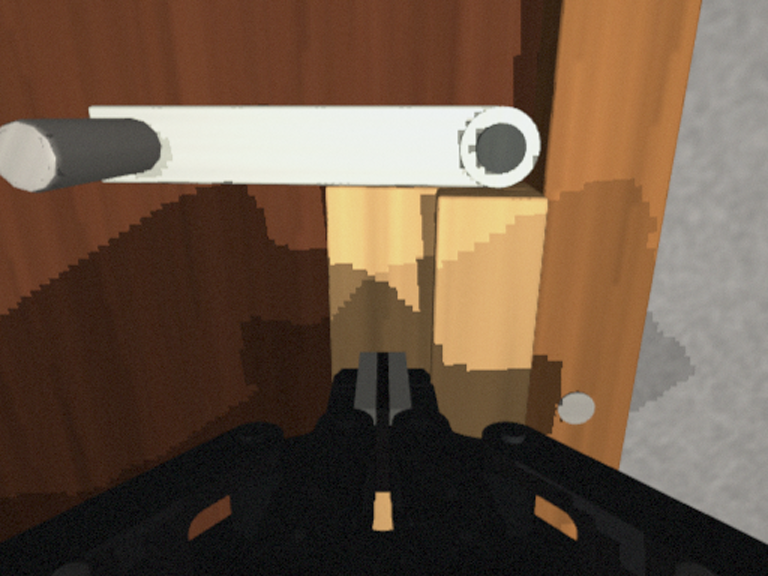

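The moulding's back is tight on the fence (546,195 down), its end is at the arm's edge (y≈186), and the shut tips are in the step. The push holds steady at 24 N towards the fence, 14 N down and 3 N towards the stop, so I'm handing in.

```bash
python3 -c "
from cell import *
print(finish_job())"
```

```text
the job is handed in; nothing more can be done
None
```

The job is handed in at about 13 s on the robot's clock. The stop arm is square out, the moulding is in the corner, and the gripper is still pushing in the step.

**What I did:**
- I swung the stop arm out by its post. The pinch slipped off near the end, but the shut fingers carried on pushing it home with about 34 N.
- I gripped the largest moulding, the one on the bed, by its tall part, carried it over and set its end against the stop.
- I released it, then slid it to the fence with the shut fingers in the step and pressed diagonally.

**Last checks:**
- **Stop arm:** its measured angle was -0.101 rad against -0.094 for the board's x axis, so it is seated well within tolerance.
- **Moulding:** I measured it just before the final push, and the last picture looks the same.
  - **Back:** x about 84–86, with the fence at 85.
  - **End:** y about 119.6, with the stop side also at about 119.6.
- **Push:** steady at about 24 N towards the fence, 14 N down and 3 N towards the stop.

**What disagreed:**
- My first diagonal push was too heavy downwards (33 N down against 24 N towards the fence), so I corrected it.
- The tool ended tilted about 5–6° from vertical because of the pushing.

I moved none of the other things on purpose, but I took no final picture to confirm they stayed put.

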